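# Run a loaded slide basket out on a drip board

## Robot

A 7-joint arm with a two-finger parallel gripper is mounted at the origin on the work surface; the furniture and walls round the work are solid. World frame = base frame: x ahead of the robot, y to its left, z up, the work surface at z = 0. Lengths are in m, angles in rad, forces in N, time in s.
With the tool pointing down it reaches from about 0.4 to 0.85 m from the base axis. Payload 10.4 kg.
Tool frame: the origin (TCP) lies at the very end of the fingers, on their centre line; the grasp point (between the pads) lies 19 mm behind it (manip.pinch_z is the distance from the TCP to the grasp point, in m); z points along the fingers, y is the line along which they close (so a half turn about z gives the same grasp; the last joint's range is limited). The gripper opens to 85 mm and grips with 20 to 120 N. Pads are 22 mm wide; open, the fingers measure 114 mm over their backs; the gripper's body (76 mm by 85 mm) begins 54 mm behind the grasp point. The pads swing forward as they close: fully open they stand 13 mm farther back than shut.
Start: joints at [1.319, 0.332, -0.065, 1.46, 0.022, 1.35, -0.088], TCP at [0.142, -0.609, 0.231] pointing down, gripper open.
Joint ranges: [-2.6, 2.6], [-0.5, 2.12], [-1.47, 1.34], [0.16, 2.42], [-1.27, 4.41], [0.06, 2.06], [-2.6, 2.6]. Speed limits (rad/s): [2.22, 2.22, 2.79, 2.79, 3.14, 3.14, 3.14].

## Interface

Orientations are given as a unit quaternion [x, y, z, w].
In Python, from workcell import manip gives the robot as it stands. The module is installed in compiled form; this text tells all that it offers.
- The arm moves only by the shell command python3 -m creep 'ROWS' [OPENING] [FORCE]. ROWS is a JSON object of lists of equal length, an entry for each row: "slide": the shift along the tool's x, y, z in m, a list of three; "twist": the turn about the tool's z in degrees. A call has 1 to 8 rows; each row shifts and turns the commanded pose from where the row before left it, along the tool's axes as they then stand; what a row does not reach is not made up. A row lasts 1/8 s, in which the tool goes at most 62.5 mm and 10.7 degrees, less where a joint would pass 70% of its speed; a pose out of reach is approached as far as the arm can. A call with a gripper value outside its range is refused whole. OPENING is the opening in per cent of the stroke, from 0 (shut) to 100 (fully open), set as the call begins (- or left out, the last holds). The fingers move at their own pace and stop on an object; FORCE is the grip in N (left out, the last holds). Time passes only in rows, so rows that do not move let the fingers close. It gives the time, the measured TCP pose, the force, the opening and the grip force at its end, in the units of the state.
- manip.get_obs(): the state, without advancing time (a new reading comes with each control period).
- manip.camera(name): name is "scene" or "top"; returns (picture, depth): 420x560x3 uint8, blue, green, red; 420x560 float32, m along the optical axis (not along the pixel's ray), 0 where there is no reading.
- manip.camera_params(name): a dict with "intrinsics" (3x3 intrinsics, pixels), "R" (3x3) and "t" (3): a world point X has camera coordinates R X + t. Camera axes: x right, y down, z forward; pixel columns grow to the right and rows downward; lengths in m; the calibration is good to about 2 mm. A picture is of the moment at which its call begins. camera_params takes no time and is no camera call.
- manip.hand_in(): hands the job in; it is judged then, once.
The state is a dict: "clock": time; "joint_pos": joint angles; "joint_velocities": joint speeds; "tau": joint torques, N m; "position": TCP position; "ee_rot": TCP orientation; "ft_force": force on the tool from outside, world axes, zero at the start; "torque": the same for the moment, N m; "grip_width": opening from 0.0 (shut) to 1.0 (fully open); "grasp_force": force on a finger pad.
Only numpy, scipy, OpenCV 4.12 (cv2) and the standard library are available. Lean on these libraries where they do the work, as an engineer would, in place of code of your own. Each camera call takes 0.05 s, during which the arm holds its last target. There are 200 camera calls.

## Task

First hang the slide basket by its bail on the hook at the end of the board and let go of it. Then slide the board out along its stand, hook end first, until the black line across the board is level with the stand's outer edge, so that the basket hangs well clear to drip; the board would now tip, so keep it flat on the stand by its knob and finish while still holding it there. Never let the board tip up, and leave the beaker, the timer and the black-capped marker where they are.

Things in the scene. Friction and masses are not known exactly. Their poses are not given: they have to be found in the camera images.
- stand_edge (a point): Middle of the top edge at the outer end of the grey bench stand, at the height of the plane on which the board lies (130 mm above the bench). The stand is fixed, 180 mm long and 120 mm wide, with guide rails 8 mm high and 91 mm apart along both sides of its top. Axes are the stand's: -y is outward, the way the board slides (roughly to the robot's right), x is across, z up.
- board_mark (a point): Centre of the black line (3 mm wide, across the whole board) on the top face of the sliding board, a loose aluminium plate 84 wide, 260 long, 10 mm thick, about 0.6 kg, lying between the guide rails with 3.5 mm play either side. The line is 145 mm from the board's outer end, so at the start it lies 105 to 130 mm inward of the stand's edge. Axes are the board's: -y toward the hook end, z up; the point is 10 mm above the board's underside, on its top face.
- board_knob (a point): Grip point of the black square knob standing on the board near its inner end: 18 x 18 mm, its sides along the board's x and y, rising from the board's top face (24 mm below this point) to 18 mm above this point. The knob's axis is 90 mm inward (board +y) of the black line. Axes are the board's.
- board_hook (a point): Where the centre of the basket's bail bar comes to rest in the valley of the round steel hook (8 mm thick) at the board's outer end: 30 mm beyond the board's end and 7 mm below its top face. The hook reaches out along board -y; its upturned tip is 20 mm further out than this point and its top 17 mm above this point; its underside is 11 mm below this point. Axes are the board's.
- basket_post (a point): Centre of the black square lifting post on top of the slide basket, 14 x 14 mm, 46 mm tall, sides along the basket's x and y. The basket is a loose open steel tray 56 (x) x 44 (y) x 30 mm, standing upright on the bench, holding fixed glass slides up to 38 mm high, about 0.13 to 0.22 kg; this point is 134 mm above its underside. Axes are the basket's, z up.
- basket_bar (a point): Centre of the bail's horizontal bar (6 mm thick, 53 mm long, along the basket's x), which joins two uprights over the tray, 95 mm above the basket's underside and 39 mm straight below the post's centre. Below it is a free opening 47 mm wide and 54 mm high, through which the hook passes along the basket's y, either way round. The post begins 16 mm above the bar. Axes are the basket's.
- stand: The fixed grey stand; origin under its centre on the bench, axes as for stand_edge, which is 90 mm from the origin along -y.
- board: The sliding board; origin at the centre of its underside, axes as for board_mark.
- basket: The slide basket; origin at the centre of its underside.
- beaker: Clear beaker, 54 mm wide, 68 mm high, upright on the bench; bystander, origin at the centre of its underside.
- timer: Small white timer, 64 x 64 x 24 mm, on the bench; bystander, origin at the centre of its underside.
- marker_black: White marker with a black cap, 138 mm long, 14 mm high, lying on the bench; bystander, origin at the centre of its underside.

How it is judged:
By the outcome, as a careful person would: the job done as asked, in the order asked, and still so for the second after the job is handed in, while the arm keeps its last pose, push and grip.
It also fails if it takes over 56 s, if anything falls off the work surface, if the arm or the gripper's body presses on something with over 40 N, if the wrist force passes 120 N, or if a joint passes its speed limit or range.

## Working session

There is one attempt and no reset: what is moved stays moved. The work goes in short steps, Python scripts to look and compute and a shell command to move; the robot and the scene stay as the last step left them, time stands still between calls to the robot, and variables do not carry over. Pictures are saved under pics/ and viewed, at most 10 in all, crops included, and the job is handed in when it is done.

```bash
mkdir -p pics
python3 - <<'E'
from workcell import manip
import cv2,numpy as np
print({k:np.round(v,3).tolist() for k,v in manip.get_obs().items()}, manip.pinch_z)
for n in("scene","top"):
    p,d=manip.camera(n); cv2.imwrite(f"pics/{n}0.png",p); np.save(f"{n}_d.npy",d); c=manip.camera_params(n)
    print(n,{k:np.round(v,4).tolist() for k,v in c.items()}, -np.array(c["R"]).T@c["t"])
E
```

```text
{'clock': 0.0, 'joint_pos': [1.319, 0.333, -0.065, 1.461, 0.022, 1.35, -0.089], 'joint_velocities': [-0.0, -0.001, -0.001, -0.0, -0.001, -0.002, -0.0], 'tau': [0.001, -62.544, 0.049, -39.16, 0.016, 0.01, -0.0], 'position': [0.142, -0.608, 0.23], 'ee_rot': [0.993, 0.114, -0.0, -0.001], 'ft_force': [-0.689, -0.491, 0.14], 'torque': [-0.055, 0.037, -0.019], 'grasp_force': 0.0, 'grip_width': 0.997} 0.0187
scene {'intrinsics': [[541.7812, 0.0, 286.2157], [0.0, 541.7812, 213.9016], [0.0, 0.0, 1.0]], 'R': [[0.8081, -0.5891, -0.0024], [-0.5123, -0.7008, -0.4964], [0.2908, 0.4024, -0.8681]], 't': [-0.4063, 0.2737, 0.9735]} [ 0.18547514 -0.43922505  0.97998844]
top {'intrinsics': [[427.387, 0.0, 274.7145], [0.0, 427.387, 218.9184], [0.0, 0.0, 1.0]], 'R': [[-0.0024, -0.9996, -0.0293], [-0.995, 0.0053, -0.1], [0.1001, 0.0289, -0.9946]], 't': [-0.0025, 0.4816, 1.0926]} [ 0.36986323 -0.03667559  1.13471194]
```

View pics/scene0.png

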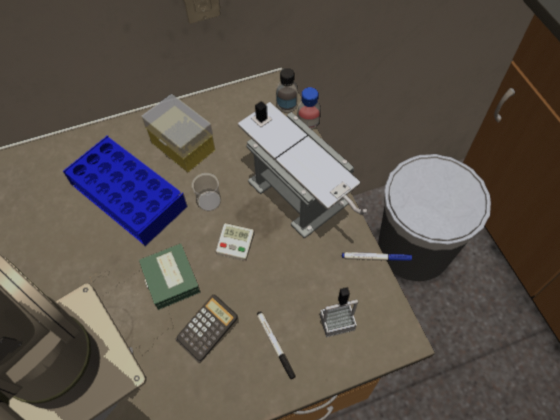

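View pics/top0.png

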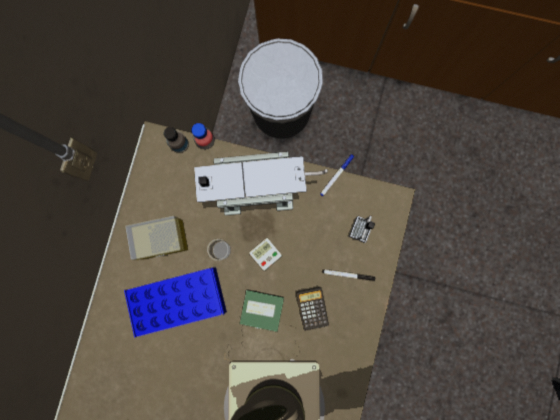

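The scene view shows the board with its line at about (292,152), knob (261,112), hook (350,203) and basket post (344,297). The top view shows the line at (244,180), knob (204,182), hook tip (325,172) and basket at (362,229). Next I measure these.

```bash
cat > h.py <<'E'
from workcell import manip
import numpy as np, cv2
def world(n,d):
    c=manip.camera_params(n);K=np.array(c["intrinsics"]);R=np.array(c["R"]);t=np.array(c["t"])
    v,u=np.mgrid[:d.shape[0],:d.shape[1]]
    P=np.stack([(u-K[0,2])/K[0,0]*d,(v-K[1,2])/K[1,1]*d,d],-1)
    return (P-t)@R
def ray(n,uv,z):
    c=manip.camera_params(n);K=np.array(c["intrinsics"]);R=np.array(c["R"]);t=np.array(c["t"])
    uv=np.atleast_2d(uv).astype(float);q=np.c_[(uv-K[:2,2])/K[0,0],np.ones(len(uv))]@R;C=-R.T@t
    return C+q*((z-C[2])/q[:,2])[:,None]
def proj(n,X):
    c=manip.camera_params(n);K=np.array(c["intrinsics"]);p=K@(np.array(c["R"])@X+c["t"]);return p[:2]/p[2]
E
python3 - <<'E'
from h import *
for n,roi in(("scene",(90,230,230,380)),("top",(145,225,185,335))):
    p=cv2.imread(f"pics/{n}0.png");d=np.load(f"{n}_d.npy");W=world(n,d);g=p.max(2)
    m=np.zeros(g.shape,bool);m[roi[0]:roi[1],roi[2]:roi[3]]=1
    b=m&(abs(W[...,2]-.14)<.006)&(d>0)
    b=cv2.morphologyEx(b.astype(np.uint8),cv2.MORPH_OPEN,np.ones((5,5)))
    k,l,s,_=cv2.connectedComponentsWithStats(b);i=1+s[1:,4].argmax();b=l==i
    print(n,"board z",np.median(W[b][:,2]),b.sum())
    vu=np.argwhere(b);X=ray(n,vu[:,::-1],.14)[:,:2].astype(np.float32)
    r=cv2.minAreaRect(X*1000);print(" rect",r)
    # line: dark on board
    dk=b&(g<110);k,l,s,c=cv2.connectedComponentsWithStats(dk.astype(np.uint8))
    for j in range(1,k):
        if s[j,4]>12:
            q=np.argwhere(l==j)[:,::-1];L=ray(n,q,.14)[:,:2]*1000;print("  dark",s[j].tolist(),cv2.minAreaRect(L.astype(np.float32)))
    kn=m&(W[...,2]>.165)&(W[...,2]<.2)&(g<70)&(d>0)
    print(" knob pts",kn.sum(),np.median(W[kn],0),W[kn].max(0))
    kt=kn&(W[...,2]>.176);
    if kt.sum():
        q=np.argwhere(kt)[:,::-1];print(" knobtop",kt.sum(),cv2.minAreaRect((ray(n,q,.182)[:,:2]*1000).astype(np.float32)))
    hk=m&(W[...,2]>.115)&(W[...,2]<.16)&(d>0)&~b&(W[...,1]<-.17);q=W[hk]*1000
    print(" hook",hk.sum(), q[q[:,1].argsort()[:6]].round().tolist())
    sr=(270,345,300,370) if n=="scene" else (205,250,340,385)
    m[:]=0;m[sr[0]:sr[1],sr[2]:sr[3]]=1
    for lo,hi in((.13,.17),(.085,.105),(.01,.05)):
        a=m&(W[...,2]>lo)&(W[...,2]<hi)&(d>0);q=np.argwhere(a)[:,::-1]
        print(" basket",lo,a.sum(),np.median(W[a],0),cv2.minAreaRect((W[a][:,:2]*1000).astype(np.float32)), W[a][:,2].max())
    a=m&(W[...,2]>.145)&(d>0);q=np.argwhere(a)[:,::-1];print(" posttop",a.sum(),cv2.minAreaRect((ray(n,q,.157)[:,:2]*1000).astype(np.float32)))
    cr=(80,350,220,430) if n=="scene" else (140,250,180,400)
    c=p[cr[0]:cr[1],cr[2]:cr[3]];f=2.2 if n=="scene" else 3.5
    cv2.imwrite(f"pics/{n}c.png",cv2.resize(c,None,fx=f,fy=f,interpolation=cv2.INTER_CUBIC))
E
```

```text
scene board z 0.13950482910788747 5628
 rect ((563.3017578125, 47.617919921875), (117.10428619384766, 264.1071472167969), 4.749789237976074)
  dark [341, 163, 10, 9, 13] ((615.767578125, -32.99262237548828), (3.0106582641601562, 22.819124221801758), 9.020276069641113)
 knob pts 113 [0.55292117 0.14926814 0.17903771] [0.56284657 0.16384123 0.18415744]
 knobtop 75 ((553.0367431640625, 151.0949249267578), (22.194190979003906, 17.395456314086914), 86.65757751464844)
 hook 0 []
 basket 0.13 128 [ 0.4505963  -0.23168159  0.15498966] ((452.9379577636719, -229.5951690673828), (14.034683227539062, 14.498610496520996), 70.39706420898438) 0.16047345294725332
 basket 0.085 112 [ 0.44801381 -0.22826317  0.09691697] ((453.06292724609375, -229.21043395996094), (7.14070987701416, 58.618770599365234), 67.87578582763672) 0.10249540527436612
 basket 0.01 766 [ 0.45080763 -0.23393048  0.02922968] ((452.4970397949219, -229.93333435058594), (44.721675872802734, 57.6469612121582), 66.02943420410156) 0.04923733859745115
 posttop 95 ((451.2712097167969, -231.01119995117188), (17.001476287841797, 16.370080947
[... 325 characters left out ...]
.838608741760254), 89.54985046386719)
 hook 0 []
 basket 0.13 55 [ 0.45511298 -0.2255014   0.15633141] ((455.18756103515625, -227.32872009277344), (13.911276817321777, 14.175741195678711), 71.33074951171875) 0.16120705884991193
 basket 0.085 44 [ 0.44824858 -0.224308    0.09812646] ((455.63836669921875, -227.51568603515625), (5.631494998931885, 57.722679138183594), 67.98540496826172) 0.10297401715307414
 basket 0.01 257 [ 0.45152372 -0.2224978   0.02912773] ((455.3800964355469, -227.32974243164062), (44.261165618896484, 56.840023040771484), 68.5476303100586) 0.04961472316220802
 posttop 44 ((454.75030517578125, -227.12545776367188), (15.12149715423584, 14.431039810180664), 62.72062301635742)
```

View pics/scenec.png

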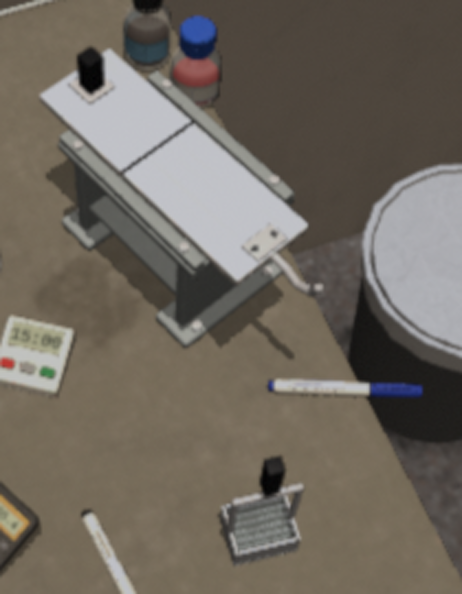

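View pics/topc.png

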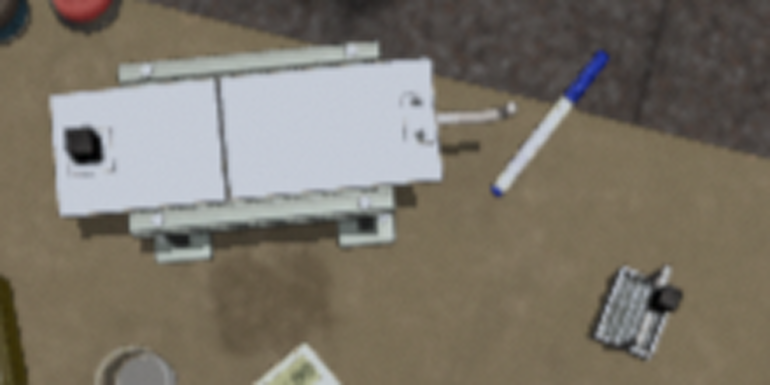

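The crops show the line ends in scene px (275.5,157.3)–(308.6,135.9) and top px (242.6,162.3)–(245.1,197.1). Board corners and rail ends are also visible. The basket's bar runs across at about 158°. I turn those into positions now.

Run:
```python
from h import *
S=lambda a:np.array(a,float)/2.2+[220,80]
T=lambda a:np.array(a,float)/3.5+[180,140]
for n,F,line,out,inn,rail,hook in(("scene",S,[(122,170),(195,123)],[(306,222),(240,275)],[(110,50),(40,97)],[(291,196),(205,264),(157,78),(60,140)],(318,288)),
 ("top",T,[(219,78),(228,200)],[(430,60),(440,180)],[(50,97),(62,215)],[(378,47),(393,197),(120,70),(132,222)],(512,107))):
    g=lambda a,z:ray(n,F(a),z)[:,:2]*1000
    L,O,I,Rr=g(line,.14),g(out,.14),g(inn,.14),g(rail,.138);H=g([hook],.15)
    print(n,"line",L.mean(0).round(1),np.hypot(*(L[0]-L[1])).round(1),"out",O.mean(0).round(1),"in",I.mean(0).round(1),"len",np.hypot(*(O.mean(0)-I.mean(0))).round(1))
    a=I.mean(0)-O.mean(0);print(" axis deg",np.degrees(np.arctan2(a[1],a[0])).round(2),"hooktip",H.round(1))
    e=Rr[:2].mean(0);i=Rr[2:].mean(0);a=i-e;u=a/np.hypot(*a);print(" stand edge",e.round(1),"len",np.hypot(*a).round(1),"axis",np.degrees(np.arctan2(a[1],a[0])).round(2),"line inward",((L.mean(0)-e)@u).round(1))
```

```text
scene line [564.2  64. ] 81.8 out [578.6 -76.6] in [551.8 175. ] len 253.0
 axis deg 96.08 hooktip [[ 579.  -131.4]]
 stand edge [574.5 -49.1] len 175.3 axis 96.68 line inward 113.5
top line [563.8  65.1] 84.0 out [575.6 -77.8] in [553.  178.9] len 257.7
 axis deg 95.03 hooktip [[ 581.8 -128.8]]
 stand edge [575.1 -44.5] len 176.7 axis 94.88 line inward 110.1
```

```bash
python3 -m creep '{"slide":[[0.0325,-0.025,0],[0.0325,-0.025,0],[0.0325,-0.025,0],[0.0325,-0.025,0],[0.0325,-0.025,0],[0.0325,-0.025,0],[0.0325,-0.025,0],[0.0325,-0.025,0]],"twist":[0,0,0,0,0,0,0,0]}' 100 40
python3 -m creep '{"slide":[[0.0325,-0.025,0],[0.0325,-0.025,0],[0.0325,-0.025,0],[0.0325,-0.025,0],[0,0,0]],"twist":[0,0,0,0,0]}'
python3 -m creep '{"slide":[[0,0,0],[0,0,0],[0,0,0],[0,0,0],[0,0,0],[0,0,0],[0,0,0],[0,0,0]],"twist":[-8,-8,-8,-8,-8,-8,-7,0]}'
```

```text
clock: 1.1
position: [0.3502, -0.3537, 0.2311]
ee_rot: [0.993, 0.114, -0.0, -0.0]
ft_force: [1.1, -0.8, 0.1]
grip_width: 0.999
grasp_force: 0.0
clock: 1.72
position: [0.4552, -0.2249, 0.2311]
ee_rot: [0.993, 0.117, 0.0, -0.001]
ft_force: [0.2, -0.2, 0.4]
grip_width: 1.0
grasp_force: 0.0
clock: 2.72
position: [0.453, -0.2288, 0.2311]
ee_rot: [0.829, 0.559, -0.0, -0.0]
ft_force: [-0.8, -0.6, 0.2]
grip_width: 0.999
grasp_force: 0.0
```

```bash
python3 -m creep '{"slide":[[0,0,0.016],[0,0,0.016],[0,0,0.016],[0,0,0.016],[0,0,0.016],[0,0,0.016],[0,0,0.016],[0,0,0]],"twist":[0,0,0,0,0,0,0,0]}'
python3 -m creep '{"slide":[[0,0,0],[0,0,0],[0,0,0],[0,0,0],[0,0,0],[0,0,0],[0,0,0],[0,0,0]],"twist":[0,0,0,0,0,0,0,0]}' 0 40
```

```text
clock: 3.72
position: [0.4529, -0.2277, 0.118]
ee_rot: [0.828, 0.56, -0.0, -0.001]
ft_force: [0.3, -0.2, 0.6]
grip_width: 0.998
grasp_force: 0.0
clock: 4.72
position: [0.4539, -0.2283, 0.1196]
ee_rot: [0.829, 0.56, 0.0, 0.0]
ft_force: [0.3, 0.4, 5.0]
grip_width: 0.157
grasp_force: 40.0
```

```bash
python3 -m creep '{"slide":[[0,0,-0.008],[0,0,-0.012],[0,0,-0.012],[0,0,-0.012],[0,0,-0.012],[0,0,-0.012],[0,0,0],[0,0,0]],"twist":[0,0,0,0,0,0,0,0]}'
python3 -m creep '{"slide":[[0,0,0],[0,0,0],[0,0,0],[0,0,0],[0,0,0],[0,0,0]],"twist":[-4,-6,-7,-6,-4,0]}'
python3 -m creep '{"slide":[[0.004,0.014,0],[0.006,0.02,0],[0.006,0.022,0],[0.006,0.024,0],[0.006,0.022,0],[0.005,0.02,0],[0.004,0.013,0],[0,0,0]],"twist":[0,0,0,0,0,0,0,0]}'
python3 - <<'E'
from h import *
for n in("scene","top"):
    p,d=manip.camera(n);cv2.imwrite(f"pics/{n}1.png",p);np.save(f"{n}_d.npy",d)
    c=p[110:310,260:460] if n=="scene" else p[130:260,220:390]
    cv2.imwrite(f"pics/{n}1c.png",cv2.resize(c,None,fx=2.9 if n=="scene" else 4,fy=2.9 if n=="scene" else 4,interpolation=cv2.INTER_CUBIC))
E
```

```text
clock: 5.72
position: [0.4534, -0.228, 0.187]
ee_rot: [0.829, 0.56, -0.0, -0.0]
ft_force: [0.9, 0.8, -0.8]
grip_width: 0.157
grasp_force: 39.2
clock: 6.48
position: [0.4533, -0.228, 0.1868]
ee_rot: [0.675, 0.738, -0.0, -0.0]
ft_force: [1.0, 0.5, -1.9]
grip_width: 0.163
grasp_force: 39.2
clock: 7.48
position: [0.5855, -0.1781, 0.187]
ee_rot: [0.675, 0.738, 0.0, -0.0]
ft_force: [-0.7, -0.2, -1.1]
grip_width: 0.161
grasp_force: 39.3
```

View pics/scene1c.png

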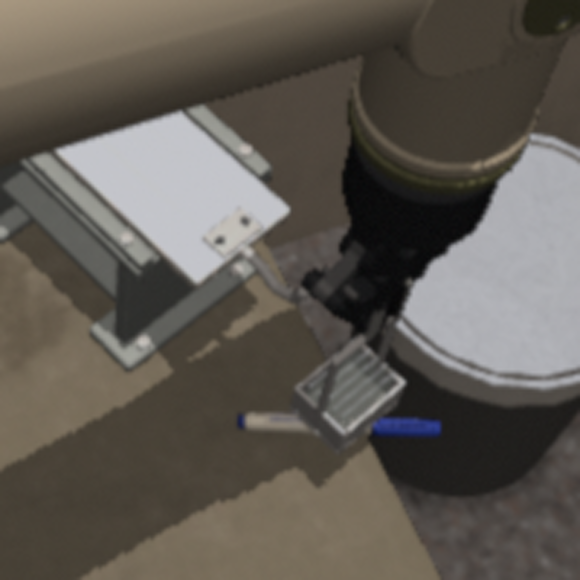

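The scene view shows the basket held level and square to the hook, with its tray at crop (350,395). The hook tip is at crop (297,290), just inward of the bail. I move in along the board, then look.

```bash
python3 -m creep '{"slide":[[0.006,0,0],[0.01,0,0],[0.012,0,0],[0.012,0,0],[0.012,0,0],[0.01,0,0],[0.006,0,0],[0,0,0]],"twist":[0,0,0,0,0,0,0,0]}'
python3 - <<'E'
from h import *
n="scene"
p,d=manip.camera(n);cv2.imwrite(f"pics/{n}2.png",p)
c=p[150:270,290:410];cv2.imwrite(f"pics/{n}2c.png",cv2.resize(c,None,fx=5,fy=5,interpolation=cv2.INTER_CUBIC))
u=np.array([.0872,-.9962,0]);V=np.array([.5793,-.1098,.133])
for nm,X in(("valley",V),("tip",V+.02*u+[0,0,.017]),("bar ends",None)):
    if X is not None: print(nm,(proj(n,X)-[290,150])*5)
o=manip.get_obs();b=np.array(o["position"])-[0,0,.0243]
for s in(-.0265,.0265): print("bar",(proj(n,b+s*np.array([.9962,.0872,0]))-[290,150])*5)
E
```

```text
clock: 8.57
position: [0.5787, -0.1111, 0.1873]
ee_rot: [0.675, 0.738, -0.0, 0.0]
ft_force: [0.4, 0.4, -1.1]
grip_width: 0.157
grasp_force: 39.3
valley [329.06750985 285.98535519]
tip [374.11873846 298.27034002]
bar [286.53705744 289.96946346]
bar [393.3287404  205.37733012]
```

View pics/scene2c.png

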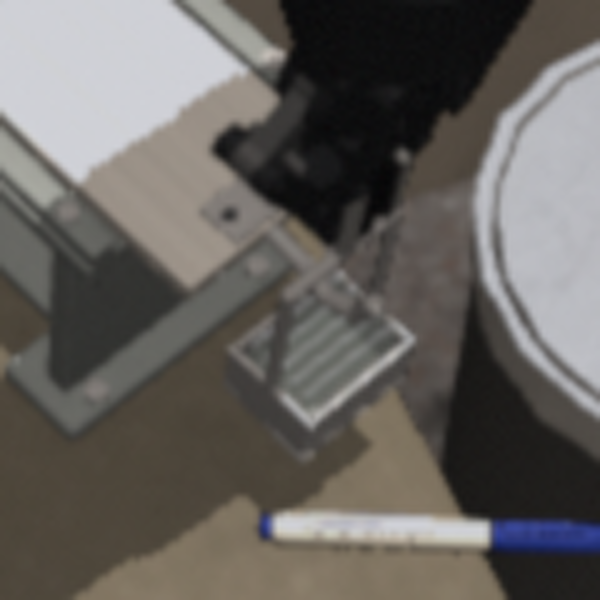

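The bail bar runs from about (290,290) to (400,210) in the crop. The hook passes beneath it with its tip showing at (375,300), so it is threaded. I lower now.

```bash
python3 -m creep '{"slide":[[0,0,0.005],[0,0,0.006],[0,0,0.006],[0,0,0.005],[0,0,0.003],[0,0,0.002],[0,0,0],[0,0,0]],"twist":[0,0,0,0,0,0,0,0]}'
python3 -m creep '{"slide":[[0,0,0.001],[0,0,0.001],[0,0,0.001],[0,0,0]],"twist":[0,0,0,0]}'
```

```text
clock: 9.62
position: [0.5788, -0.1115, 0.1605]
ee_rot: [0.675, 0.738, 0.0, 0.0]
ft_force: [-0.6, 0.6, -1.2]
grip_width: 0.158
grasp_force: 39.4
clock: 10.12
position: [0.5791, -0.1116, 0.1583]
ee_rot: [0.675, 0.738, 0.0, 0.001]
ft_force: [-2.6, 0.1, 7.6]
grip_width: 0.156
grasp_force: 40.4
```

```bash
python3 -m creep '{"slide":[[0,0,0],[0,0,0],[0,0,0],[0,0,0],[0,0,0],[0,0,0]],"twist":[0,0,0,0,0,0]}' 50
python3 -m creep '{"slide":[[0,0,-0.005],[0,0,-0.01],[0,0,-0.015],[0,0,-0.015],[0,0,-0.015],[0,0,-0.015],[0,0,-0.015],[0,0,0]],"twist":[0,0,0,0,0,0,0,0]}'
python3 -m creep '{"slide":[[0.03,0,0],[0.04,0,0],[0.04,0,0],[0.04,0,0],[0.04,0,0],[0.04,0,0],[0.03,0,0],[0,0,0]],"twist":[0,0,0,0,0,0,0,0]}' 60
python3 - <<'E'
from h import *
for n in("scene","top"):
    p,d=manip.camera(n);cv2.imwrite(f"pics/{n}3.png",p);np.save(f"{n}_d.npy",d)
a=cv2.imread("pics/scene3.png")[80:290,220:420];b=cv2.imread("pics/top3.png")[130:250,170:370]
cv2.imwrite("pics/m3.png",np.hstack([cv2.resize(x,(400,int(x.shape[0]*400/x.shape[1])),interpolation=cv2.INTER_CUBIC)[:240 if 0 else None] if 0 else cv2.copyMakeBorder(y:=cv2.resize(x,(400,int(x.shape[0]*400/x.shape[1])),interpolation=cv2.INTER_CUBIC),0,420-y.shape[0],0,0,cv2.BORDER_CONSTANT) for x in(a,b)]))
E
```

```text
clock: 10.88
position: [0.5787, -0.1115, 0.1573]
ee_rot: [0.675, 0.738, -0.0, 0.0]
ft_force: [-0.6, 0.1, 0.2]
grip_width: 0.502
grasp_force: 0.0
clock: 11.88
position: [0.5793, -0.1115, 0.2487]
ee_rot: [0.675, 0.738, 0.001, 0.001]
ft_force: [0.3, -0.9, 0.0]
grip_width: 0.496
grasp_force: 0.0
clock: 12.88
position: [0.5545, 0.1504, 0.2468]
ee_rot: [0.673, 0.739, 0.0, -0.001]
ft_force: [0.7, -0.5, -0.5]
grip_width: 0.602
grasp_force: 0.0
```

View pics/m3.png

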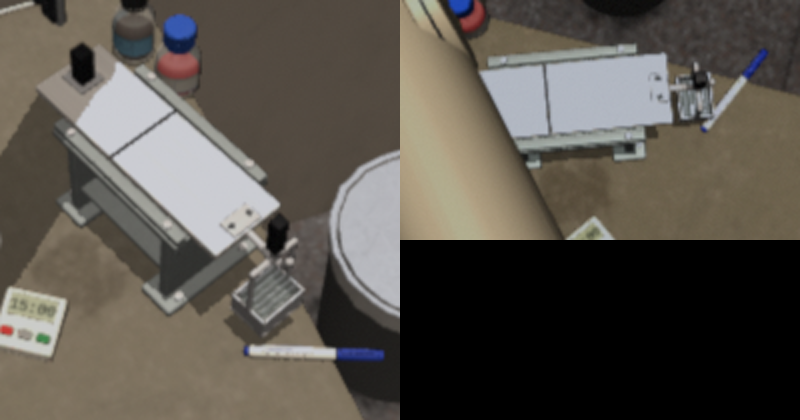

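The basket hangs on the hook with its post at (278,232) in the left crop. The board is unmoved, with its line from (110,157) to (175,112). Now I go to the knob.

```bash
python3 -m creep '{"slide":[[0.003,0,0.01],[0,0,0.014],[0,0,0.016],[0,0,0.018],[0,0,0.016],[0,0,0.014],[0,0,0.01],[0,0,0]],"twist":[0,0,0,0,0,0,0,0]}'
python3 -m creep '{"slide":[[0,0,0],[0,0,0],[0,0,0],[0,0,0],[0,0,0],[0,0,0],[0,0,0]],"twist":[0,0,0,0,0,0,0]}' 0 60
```

```text
clock: 13.98
position: [0.555, 0.1504, 0.1486]
ee_rot: [0.675, 0.738, -0.0, -0.0]
ft_force: [-0.0, 0.9, 0.6]
grip_width: 0.6
grasp_force: 0.0
clock: 14.85
position: [0.5557, 0.1507, 0.1501]
ee_rot: [0.675, 0.738, 0.001, 0.0]
ft_force: [-0.4, -0.2, 6.0]
grip_width: 0.202
grasp_force: 59.2
```

```bash
python3 -m creep '{"slide":[[0,0,0.001],[-0.001,0,0],[-0.002,0,0],[-0.003,0,0],[-0.004,0,0],[-0.005,0,0],[-0.005,0,0],[-0.005,0,0]],"twist":[0,0,0,0,0,0,0,0]}'
python3 -m creep '{"slide":[[-0.005,0,0],[-0.005,0,0],[-0.005,0,0],[-0.005,0,0],[-0.005,0,0],[-0.005,0,0],[-0.005,0,0],[-0.005,0,0]],"twist":[0,0,0,0,0,0,0,0]}'
```

```text
clock: 15.85
position: [0.5578, 0.1296, 0.1501]
ee_rot: [0.674, 0.739, 0.003, -0.001]
ft_force: [-0.6, 10.4, 8.8]
grip_width: 0.199
grasp_force: 59.7
clock: 16.85
position: [0.5615, 0.0899, 0.15]
ee_rot: [0.674, 0.739, 0.003, -0.001]
ft_force: [-1.4, 11.9, 10.7]
grip_width: 0.2
grasp_force: 59.8
```

```bash
python3 -m creep '{"slide":[[-0.005,0,0],[-0.005,0,0],[-0.005,0,0],[-0.005,0,0],[-0.005,0,0],[-0.005,0,0],[-0.004,0,0],[-0.003,0,0]],"twist":[0,0,0,0,0,0,0,0]}'
python3 -m creep '{"slide":[[-0.002,0,0],[-0.001,0,0],[0,0,0],[0,0,0]],"twist":[0,0,0,0]}'
python3 - <<'E'
from h import *
for n in("scene","top"):
    p,d=manip.camera(n);cv2.imwrite(f"pics/{n}4.png",p)
a=cv2.imread("pics/scene4.png")[110:260,240:390];b=cv2.imread("pics/top4.png")[135:235,200:400]
cv2.imwrite("pics/m4.png",np.hstack([cv2.resize(a,(450,450),interpolation=cv2.INTER_CUBIC),cv2.copyMakeBorder(cv2.resize(b,(350,175),interpolation=cv2.INTER_CUBIC),0,275,0,0,cv2.BORDER_CONSTANT)]))
E
```

```text
clock: 17.85
position: [0.5651, 0.0529, 0.1501]
ee_rot: [0.674, 0.739, 0.003, -0.0]
ft_force: [-0.9, 11.9, 11.3]
grip_width: 0.201
grasp_force: 59.9
clock: 18.35
position: [0.5653, 0.0499, 0.15]
ee_rot: [0.674, 0.739, 0.002, -0.0]
ft_force: [-0.8, 10.5, 10.5]
grip_width: 0.202
grasp_force: 59.9
```

View pics/m4.png

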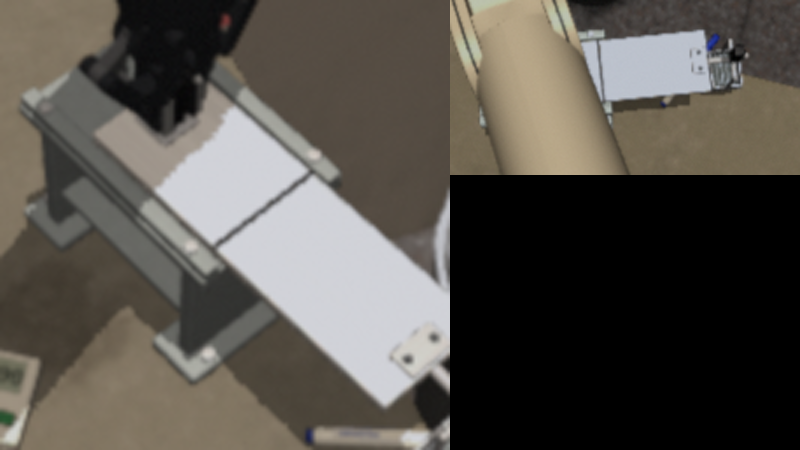

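The board is flat, with the line from (217,245) to (312,175) in the left crop and rail ends at about (215,272) and (336,182). It is about 10 mm short of the edge. I take a closer crop to measure the rest.

Run:
```python
from h import *
a=cv2.imread("pics/scene4.png")[155:215,295:365]
cv2.imwrite("pics/z4.png",cv2.resize(a,(700,600),interpolation=cv2.INTER_CUBIC))
```

```text
(no output)
```

View pics/z4.png

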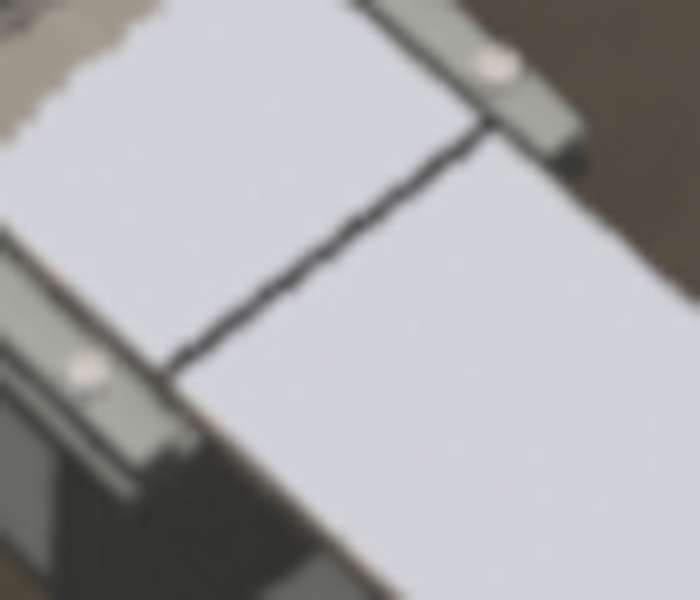

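Here the line runs from (165,375) to (490,125). The rail-top end corners are at (140,468)–(195,432) and (550,155)–(585,125).

Run:
```python
from h import *
F=lambda a:(np.array(a,float)+.0)/10+[294.55,154.55]
u=np.array([.0872,-.9962])
L=ray("scene",F([(165,375),(490,125)]),.14)[:,:2]*1000
R=ray("scene",F([(140,468),(195,432),(550,155),(585,125)]),.138)[:,:2]*1000
print(L@u,R@u, (R@u).mean()-(L@u).mean(), np.hypot(*(L[0]-L[1])), np.hypot(*(R[1]-R[2])))
```

```text
[85.61182129 84.90204746] [96.44411317 97.37307068 96.34226015 95.79951063] 11.23280427950884 83.28968461730945 91.35076036690646
```

```bash
python3 -m creep '{"slide":[[-0.001,0,0],[-0.002,0,0],[-0.003,0,0],[-0.003,0,0],[-0.002,0,0],[-0.001,0,0],[0,0,0],[0,0,0]],"twist":[0,0,0,0,0,0,0,0]}'
python3 - <<'E'
from h import *
p,d=manip.camera("scene");cv2.imwrite("pics/scene5.png",p);a=p[155:215,295:365]
b=p[120:300,270:450]
z=cv2.resize(a,(560,480),interpolation=cv2.INTER_CUBIC);b=cv2.resize(b,(240,240))
cv2.imwrite("pics/z5.png",np.hstack([z,cv2.copyMakeBorder(b,0,240,0,0,cv2.BORDER_CONSTANT)]))
E
```

```text
clock: 19.45
position: [0.5665, 0.0381, 0.1502]
ee_rot: [0.674, 0.739, 0.003, -0.0]
ft_force: [-1.3, 11.8, 11.6]
grip_width: 0.2
grasp_force: 60.0
```

View pics/z5.png

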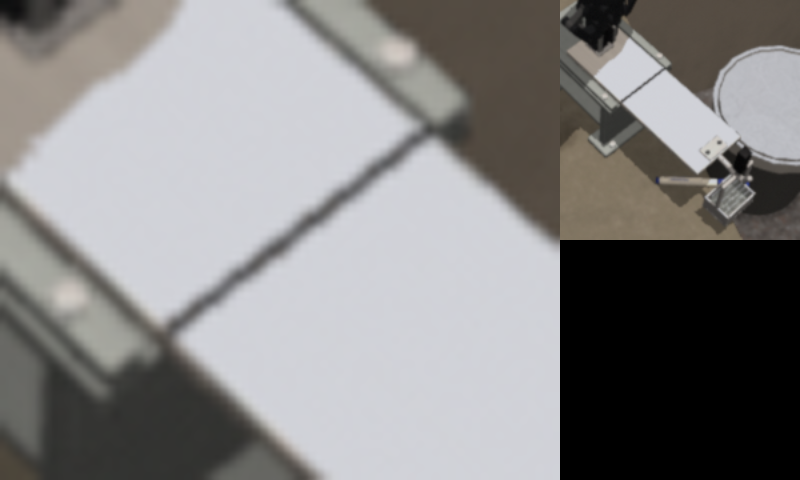

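The line, from (168,330) to (430,128), now meets the rail ends at about (150,350) and (440,125), within 1 mm. The basket hangs clear at the right, and the board is pressed flat with about 11 N.

```bash
python3 -c "
from workcell import manip
print(manip.hand_in())"
```

```text
the job is handed in; nothing more can be done
None
```

I hung the basket on the hook and let go of it. I then slid the board out until its line was within about 1 mm of the stand's edge, and handed in at about 19.5 s still gripping the knob and pressing the board flat.

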